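Lacquered lid off the drying stand and onto its copper pot

TASK

The lacquer on the larger of the two wooden lids is dry: lift it off the stand where it hangs by its handle, lay it down flat on the cork mat, handle up, and let go of it. Then take it again by its handle and lower it, without dropping it, onto the copper pot that it fits (the wider one), so that it sits level and fully home. Leave the smaller lid hanging, and do not push the pots or the other things on the bench about.

Things in the scene. Friction and masses are not known exactly. Their poses are not given: they have to be found in the camera images.
- lid: round wooden lid: flange disc 128 mm across, 10 mm thick; under it a spigot 94 mm across, 10 mm deep; a bridge handle on top. Origin: centre of the flange's underside. z out of the handle side (up in use), y along the handle bar. Hangs upright, handle side to the stand, x down; top edge 64 mm above the origin, free to pinch. Lying on the mat (on its spigot) the origin is 13 mm up. 0.17 kg
- lid_handle: handle of the large lid, fixed to it: bar 12 x 12 mm in section and 86 mm long (along y) on two 12 mm legs at its ends, 62 mm clear between the legs, 30 mm clear under the bar. Origin: on the lid's upper face, at its centre, 10 mm along z from the lid's origin; axes as the lid's
- lid_grip (a point): centre of the handle bar of the large lid, 46 mm along z from the lid's origin; axes as the lid's
- small_lid: round wooden lid: flange disc 100 mm across, 10 mm thick; under it a spigot 68 mm across, 10 mm deep; a bridge handle on top. Origin: centre of the flange's underside. z out of the handle side (up in use), y along the handle bar. Same handle, hangs in the same way on the other stand; leave it there.
- pot: wide round copper pot, 112 mm across and 80 mm high, wall 4 mm, mouth about 103 mm inside; the large lid's spigot fits in with about 4 mm of play all round and its flange rests on the rim. Loose, 0.7 kg. Origin: centre of its underside, z up
- pot_rim (a point): centre of the wide pot's mouth, at rim height, 80 mm above the table; z up
- small_pot: small copper pot, 86 mm across and 65 mm high; not for the large lid. Origin: centre of its underside
- mat: square cork mat, 180 x 180 mm, 3 mm thick, fixed flat on the table. Origin: centre of its underside
- stand_a_hook (a point): centre of the large lid's handle bar as it hangs on its steel drying stand, 125 mm above the table. -x points through the hanging lid, away from the post (50 mm behind). Two 8 mm prongs, 36 mm apart, carry the bar and turn up 14 mm in front of it: lift by 20 mm before moving off. A stop rail 40 mm lower holds the lid upright. No part of the stand is above 134 mm
- stand_b_hook (a point): the same on the identical other stand, where the small lid hangs
- lacquer_jar: glass jar, 52 mm across, 70 mm high, between the stands. Origin: centre of its underside
- brush: flat brush, 170 mm, lying. Origin under its middle
- dish: copper dish, 150 mm across, 20 mm high. Origin: centre of its underside
- pouch: dark pencil case, 90 x 190 x 50 mm. Origin: centre of its underside
- marker: white marker, 16 x 130 mm, lying. Origin under its middle
Not all that is in view belongs to the job. What is shaped like the part that bears stand_a_hook but green is not meant. Leave any pink look-alike of the pot alone.

How it is judged:
On the way, in this order (a step that is already met when the one before it is completed fails the run):
1. the large lid is lifted clear of its stand (distance between lid_grip and stand_a_hook above 0.06 m), for 0.1 s.
2. the large lid lies flat on the cork mat, handle up, let go (angle between lid's own z axis and vertical below 0.06 rad and horizontal distance between lid and mat below 0.07 m and height (world z) of lid below 0.018 m and contact force between the fingers and lid below 0.1 N and linear speed of lid below 0.02 m/s), for 0.3 s.
3. the large lid is lifted by its handle (contact force between the fingers and lid_handle above 1 N and height (world z) of lid above 0.05 m), for 0.1 s.
4. the large lid is set down on the wide pot while still held by its handle (contact force between the fingers and lid_handle above 1 N and horizontal distance between lid and pot_rim below 0.008 m and z of lid in the frame of pot_rim below 0.006 m).
At the end, for the whole second after the job is handed in: The large lid sits home on the wide pot: within 7 mm of the mouth's centre, flange on the rim within 3 mm, level with the rim within 0.05 rad, let go and still; the pot is upright and within 30 mm of where it stood; the small lid still hangs on its stand (horizontal distance between lid and pot_rim below 0.007 m and z of lid in the frame of pot_rim between -0.004 and 0.003 m and angle between the z axis of lid and the z axis of pot, either way round below 0.05 rad and angle between pot's own z axis and vertical below 0.05 rad and distance of pot from where it was at the start of the episode below 0.03 m and contact force between the fingers and lid below 0.1 N and linear speed of lid below 0.02 m/s and distance between small_lid and stand_b_hook below 0.06 m); the robot touches nothing.
It fails at once if the small lid is moved more than 15 mm (distance of small_lid from where it was at the start of the episode above 0.015 m).
It fails at once if another thing on the bench (small pot, jar, brush, dish, pouch, marker) is moved more than 30 mm (distance of any of small_pot, lacquer_jar, brush, dish, pouch, marker from where it was at the start of the episode above 0.03 m).
It fails at once if the wide pot is tipped by more than 0.3 rad (angle between pot's own z axis and vertical above 0.3 rad).
It also fails if it takes over 51 s, if anything falls off the work surface, if the arm or the gripper's body presses on something with over 40 N, if the wrist force passes 120 N, or if a joint passes its speed limit or range.

ROBOT

A 7-joint arm with a two-finger parallel gripper is mounted at the origin on the work surface. World frame = base frame: x ahead of the robot, y to its left, z up, the work surface at z = 0. Lengths are in m, angles in rad, forces in N, time in s.
With the tool pointing down it reaches from about 0.4 to 0.875 m from the base axis. Payload 6.5 kg.
Tool frame: the origin (TCP) lies at the centre of the arm's flange, where the gripper is bolted on; the fingertips stand 173 mm ahead of it and the grasp point (between the pads) lies 155 mm ahead of it; z points along the fingers, y is the line along which they close (so a half turn about z gives the same grasp; the last joint's range is limited). The gripper opens to 85 mm and grips with 20 to 120 N. Pads are 22 mm wide; open, the fingers measure 114 mm over their backs; the gripper's body (76 mm by 85 mm) begins 54 mm behind the grasp point. The pads swing forward as they close: fully open they stand 13 mm farther back than shut.
Start: joints at [1.036, 0.536, -0.004, 1.538, 0.003, 1.067, -0.071], TCP at [0.294, -0.58, 0.405] pointing down, gripper open.
Joint ranges: [-2.7, 2.7], [-0.37, 2.16], [-1.27, 1.26], [0.24, 2.4], [-1.31, 4.45], [0.19, 1.91], [-2.76, 2.76]. Speed limits (rad/s): [2.39, 2.39, 3.14, 3.14, 3.14, 3.14, 3.14].

INTERFACE

Orientations are given as a 3x3 rotation matrix whose columns are the frame's x, y, z axes.
In Python, from rig import ctrl, kinematics, optics gives the robot as it stands. Calls block until the motion is done:
- ctrl.move_pose(position, orientation): joint-space move of the TCP to a pose.
- ctrl.move_linear(position, ori=None, rate=0.15, threshold=None): straight line of the TCP; ori=None keeps the orientation; rate is the mean speed in m/s. With threshold (N) it stops when the force on the tool has changed by that much, and returns True; else False.
- ctrl.movej(angles): joint-space move.
- ctrl.gripper_to(opening): finger opening in m; the grip force is fixed at half the most; returns when the fingers have stopped.
- ctrl.pause(seconds).
- kinematics.ik(position, orientation): joint angles nearest the present ones, or None.
- optics.read_camera(name): name is "scene" or "top" or "wrist"; returns the picture (384x512x3 uint8, red, green, blue); there is no depth.
- optics.calibration(name): a dict with "fx", "fy", "cx", "cy" (pixels), "extrinsics" (4x4, takes a point from world to camera coordinates). Camera axes: x right, y down, z forward; pixel columns grow to the right and rows downward; lengths in m; the calibration is good to about 2 mm. The wrist camera is an equidistant fisheye: a pixel r from the principal point sees the ray r / f radians off the axis. A picture is of the moment at which its call begins: read the wrist's pose just before it. calibration takes no time and is no camera call; for the wrist camera it gives the pose at the moment of the call.
A pose or a line that the arm cannot do raises ctrl.Unreachable and nothing moves.
- ctrl.finish_job(): hands the job in; it is judged then, once.
Readings, each from a call of its own:
- ctrl.get_t(): time.
- ctrl.get_joint_positions(): joint angles.
- ctrl.get_joint_vel(): joint speeds.
- ctrl.get_effort(): joint torques, N m.
- ctrl.get_position(): TCP position.
- ctrl.get_orientation(): TCP orientation.
- ctrl.get_contact_force(): force on the tool from outside, world axes, zero at the start.
- ctrl.get_wrist_torque(): the same for the moment, N m.
- ctrl.get_finger_gap(): finger opening in m.
- ctrl.get_finger_force(): force on a finger pad.
Only numpy, scipy, OpenCV 4.12 (cv2) and the standard library are available. Lean on these libraries where they do the work, as an engineer would, in place of code of your own. Each camera call takes 0.05 s, during which the arm holds its last target. There are 200 camera calls.

## Working session

There is one attempt and no reset: what is moved stays moved. The work goes in short steps, each a Python script; the robot and the scene stay as the last script left them, time stands still between calls to the robot, and variables do not carry over. Pictures are saved under pics/ and viewed, at most 10 in all, crops included, and the job is handed in when it is done.

```bash
mkdir -p pics; ls; python3 - <<'E'
from rig import ctrl,optics
import cv2,numpy as np
np.set_printoptions(precision=4,suppress=True)
for n in("scene","top","wrist"):
    c=optics.calibration(n); im=optics.read_camera(n)
    cv2.imwrite(f"pics/{n}0.png",im[:,:,::-1]); print(n,c)
a=cv2.imread("pics/scene0.png");b=cv2.imread("pics/top0.png")
print(ctrl.get_t(),ctrl.get_position(),ctrl.get_orientation(),ctrl.get_joint_positions())
E
```

```text
pics
scene {'fx': 408.62831791255064, 'fy': 408.62831791255064, 'cx': 251.65589185436983, 'cy': 192.1707252671254, 'extrinsics': array([[-0.7878,  0.616 ,  0.0045,  0.3531],
       [ 0.4584,  0.5911, -0.6636, -0.1504],
       [-0.4114, -0.5207, -0.7481,  1.3707],
       [ 0.    ,  0.    ,  0.    ,  1.    ]])}
top {'fx': 352.7055353149155, 'fy': 352.7055353149155, 'cx': 256.6953776600685, 'cy': 186.844808982728, 'extrinsics': array([[ 0.0143, -0.9999, -0.0029, -0.0226],
       [-0.9846, -0.0136, -0.1742,  0.4631],
       [ 0.1742,  0.0053, -0.9847,  0.9875],
       [ 0.    ,  0.    ,  0.    ,  1.    ]])}
wrist {'fx': 297.3186396354542, 'fy': 297.3186396354542, 'cx': 256.36685742050133, 'cy': 191.91489900009387, 'extrinsics': array([[ 0.4518, -0.8921, -0.0006, -0.6488],
       [-0.8438, -0.4276,  0.3242, -0.0415],
       [-0.2894, -0.146 , -0.946 ,  0.3802],
       [ 0.    ,  0.    ,  0.    ,  1.    ]])}
0.15 [ 0.2936 -0.5796  0.404 ] [[ 0.8921  0.4519 -0.0007]
 [ 0.4519 -0.8921  0.0011]
 [-0.0001 -0.0013 -1.    ]] [ 1.0358  0.537  -0.0044  1.5386  0.0026  1.0673 -0.0712]
```

View pictures.

View pics/scene0.png

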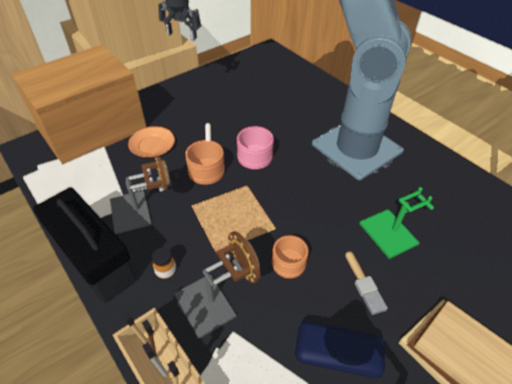

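View pics/top0.png

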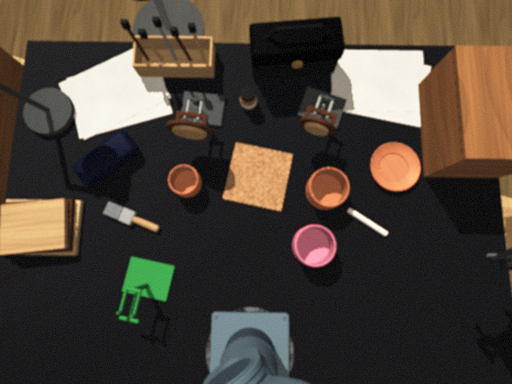

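```bash
cat > h.py <<'E'
from rig import ctrl,kinematics,optics
import cv2,numpy as np
np.set_printoptions(precision=4,suppress=True)
def ray(c,px,fish=False):
    """camera centre and unit world rays for pixels (N,2)"""
    px=np.atleast_2d(np.asarray(px,float)); R=c["extrinsics"][:3,:3]; t=c["extrinsics"][:3,3]
    u=(px-[c["cx"],c["cy"]])/[c["fx"],c["fy"]]
    if fish:
        r=np.linalg.norm(u,axis=1,keepdims=True)+1e-12
        d=np.hstack([u/r*np.sin(r),np.cos(r)])
    else: d=np.hstack([u,np.ones((len(u),1))])
    d/=np.linalg.norm(d,axis=1,keepdims=True)
    return -R.T@t,d@R
def plane(c,px,z,fish=False):
    o,d=ray(c,px,fish); return o+d*((z-o[2])/d[:,2])[:,None]
def cross(rays):
    """least squares meeting point of [(o,d)] and the rms miss"""
    A=[np.eye(3)-np.outer(d,d) for o,d in rays]
    p=np.linalg.solve(sum(A),sum(a@o for a,(o,d) in zip(A,rays)))
    return p,np.sqrt(np.mean([np.sum((a@(p-o))**2) for a,(o,d) in zip(A,rays)]))
def proj(c,p,fish=False):
    q=np.atleast_2d(p)@c["extrinsics"][:3,:3].T+c["extrinsics"][:3,3]
    if fish:
        r=np.linalg.norm(q[:,:2],axis=1,keepdims=True); u=q[:,:2]/r*np.arctan2(r,q[:,2:])
    else: u=q[:,:2]/q[:,2:]
    return u*[c["fx"],c["fy"]]+[c["cx"],c["cy"]]
def snap(name,f):
    c=optics.calibration(name); im=optics.read_camera(name); cv2.imwrite(f,im[:,:,::-1]); return c,im
E
python3 - <<'E'
from h import *
T=optics.calibration("top");S=optics.calibration("scene")
for n,a,b,z in[("pot",(327,187),(205,152),.08),("spot",(185,180),(290,246),.065),("mat",(258,176),(232,218),.003),("jar",(248,101),(165,262),.07),("dish",(396,167),(151,141),.02),("pink",(314,245),(255,138),.08)]:
    p,e=cross([(o,d[0]) for o,d in(ray(T,a),ray(S,b))]); print(n,p,e,plane(T,a,z)[0])
W=optics.calibration("wrist");print("cam",ray(W,(256,192),True), ctrl.get_position())
a=cv2.imread("pics/scene0.png");b=cv2.imread("pics/top0.png")
r=lambda i:cv2.resize(i,(390,290),interpolation=cv2.INTER_CUBIC)
m=np.vstack([np.hstack([r(a[215:305,170:290]),r(a[120:210,110:230])]),np.hstack([r(b[80:170,140:260]),r(b[80:210,270:445])])])
cv2.imwrite("pics/crop.png",m)
E
```

```text
pot [ 0.459  -0.2134  0.0824] 0.0010016180344522942 [ 0.4587 -0.2131  0.08  ]
spot [0.4752 0.1892 0.0664] 0.0008661455761960463 [0.4761 0.1888 0.065 ]
mat [ 0.5054 -0.0192 -0.0067] 0.0002694640264881103 [ 0.5036 -0.0194  0.003 ]
jar [0.7368 0.0135 0.0255] 0.0019239446375949765 [0.7157 0.0132 0.07  ]
dish [ 0.5351 -0.4361  0.0127] 2.6737324412656127e-05 [ 0.5333 -0.4331  0.02  ]
pink [ 0.2981 -0.1749  0.0791] 0.00034282151592448026 [ 0.2979 -0.1745  0.08  ]
cam (array([ 0.3683, -0.5411,  0.3729]), array([[-0.2901, -0.1452, -0.9459]])) [ 0.2936 -0.5796  0.404 ]
```

View pics/crop.png

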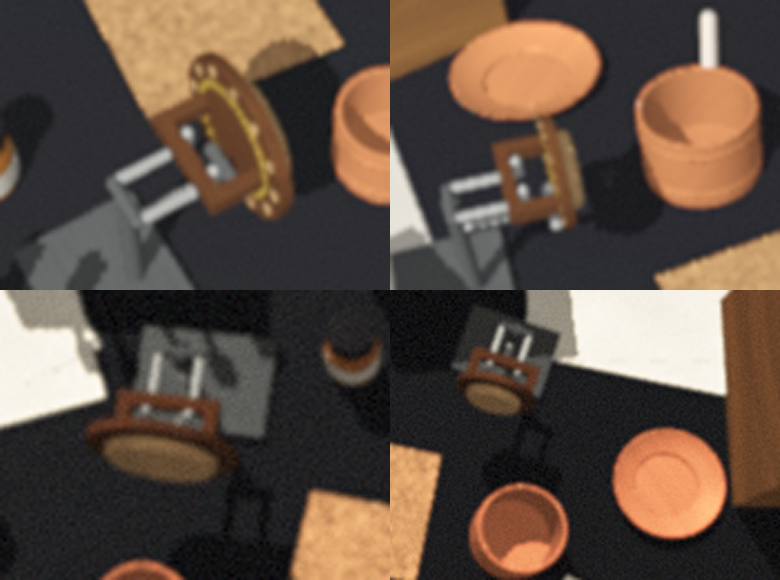

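```bash
cat >> h.py <<'E'
def lidR(psi,th):
    "lid axes: x forward (heading psi) dipping by th, z up-ish"
    c,s=np.cos(th),np.sin(th); f=np.array([np.cos(psi),np.sin(psi),0]); k=np.array([0,0,1.])
    x=c*f-s*k; z=s*f+c*k; return np.column_stack([x,np.cross(z,x),z])
def toolR(L,sg):
    "tool z along lid x, tool y along sg * lid z"
    return np.column_stack([np.cross(sg*L[:,2],L[:,0]),sg*L[:,2],L[:,0]])
E
python3 - <<'E'
from h import *
T=optics.calibration("top")
e=plane(T,[(167,125),(213,133)],.125);print(e,e.mean(0),np.linalg.norm(e[0]-e[1]))
mat=np.array([.504,-.019,.003])
for sg in(1,-1):
  for th in np.radians([20,25,30]):
    out=[]
    for psi in np.radians(range(-180,180,15)):
      L=lidR(psi,th)
      piv=mat+.047*L[:,0]*[1,1,0]/np.cos(th)
      o=piv-L@[.047,0,-.010]
      q=kinematics.ik(o+L@[-.222,0,.005],toolR(L,sg))
      if q is not None: out.append(int(round(np.degrees(psi))))
    print(sg,np.degrees(th),out)
E
```

```text
[[0.6184 0.2335 0.125 ]
 [0.597  0.1056 0.125 ]] [0.6077 0.1695 0.125 ] 0.12958491856977347
1 20.0 [-135, -120, -105, -90, -75, -60, -45, 45, 60, 75, 90, 105, 120, 135]
1 25.0 [-150, -135, -120, -105, -90, -75, -60, 45, 60, 75, 90, 105, 120, 135]
1 29.999999999999996 [-165, -150, -135, -120, -105, -90, -75, -60, 45, 60, 75, 90, 105, 120, 135, 150]
-1 20.0 [-135, -120, -105, -90, -75, -60, -45, 45, 60, 75, 90, 105, 120, 135]
-1 25.0 [-150, -135, -120, -105, -90, -75, -60, -45, 45, 60, 75, 90, 105, 120, 135]
-1 29.999999999999996 [-165, -150, -135, -120, -105, -90, -75, -60, -45, 45, 60, 75, 90, 105, 120, 135, 150, 165]
```

Candidates: lids at scene (240,258)/top (190,122) and scene (155,175)/top (318,120). The first is the large one: its flange measures 130 mm across. Pots: copper at top (327,187), rim 82 mm up, is the wide one; the one at (185,180) is small; pink (314,245) and the green stand (150,280) are decoys. The crop confirms this. Now the wrist views.

```bash
python3 - <<'E'
from h import *
import pickle
psi=np.radians(-9.5);L=lidR(psi,np.pi/2);R=toolR(L,-1)
ctrl.move_pose([.46,-.10,.42],R); out={}
out['A']=snap("wrist","pics/wA.png"); print(ctrl.get_t(),ctrl.get_joint_positions())
ctrl.move_pose([.61,.13,.45],R)
out['B']=snap("wrist","pics/wB.png"); print(ctrl.get_t(),ctrl.get_joint_positions())
ctrl.move_linear([.61,.19,.45],rate=.15)
out['C']=snap("wrist","pics/wC.png"); print(ctrl.get_t(),ctrl.get_joint_positions())
pickle.dump(out,open("v.pkl","wb"))
a=[cv2.imread(f"pics/w{k}.png") for k in"ABC"]
z=np.zeros_like(a[0]);m=np.vstack([np.hstack(a[:2]),np.hstack([a[2],z])]);cv2.imwrite("pics/abc.png",cv2.resize(m,(800,600)))
E
```

```text
2.575 [ 0.9919  0.3959 -1.065   1.9366  0.4015  1.0421  2.725 ]
3.6917 [ 0.3556  0.6369 -0.9738  1.5243  0.542   1.271   2.2832]
4.2917 [ 0.2408  0.6615 -0.963   1.4814  0.554   1.2891  2.1955]
```

View pics/abc.png

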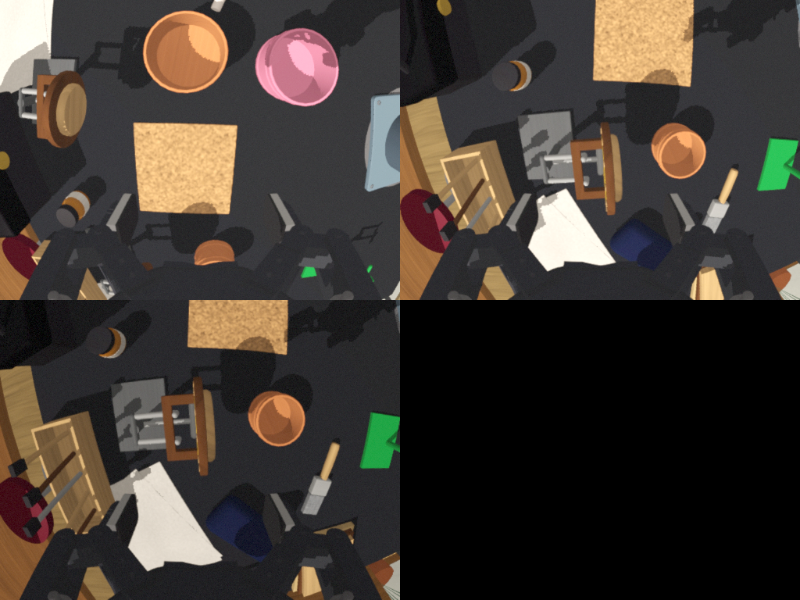

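The views show the large lid edge-on at B (268,215) and C (260,160), full-size pixels. The wide pot is at A (238,67) and the mat at A (237,215). I'll measure them with masks.

```bash
python3 - <<'E'
from h import *
import pickle
v=pickle.load(open("v.pkl","rb"))
T=cv2.imread("pics/top0.png")[:,:,::-1].copy();Tc=optics.calibration("top")
def mask(im,lo,hi):
    return cv2.inRange(cv2.cvtColor(im,cv2.COLOR_RGB2HSV),lo,hi)
c,im=v['A']
# pot rim: outer ellipse of copper blob in A (nearly overhead)
def pot(c,im,box,fish,z):
    m=mask(im,(4,90,60),(20,255,255));k=np.zeros_like(m);x0,y0,x1,y1=box;k[y0:y1,x0:x1]=m[y0:y1,x0:x1]
    cn=max(cv2.findContours(k,0,1)[0],key=cv2.contourArea)
    cn=cv2.convexHull(cn)[:,0].astype(float)
    return cn
def fit(P):
    A=np.c_[2*P[:,:2],np.ones(len(P))];s=np.linalg.lstsq(A,(P[:,:2]**2).sum(1),rcond=None)[0]
    return s[:2],np.sqrt(s[2]+s[:2]@s[:2]),
for n,cc,ii,b,f in[("A",c,im,(178,8,296,124),True),("top",Tc,T,(300,160,352,212),False)]:
    cn=pot(cc,ii,b,f,.08);P=plane(cc,cn,.08,f)
    # rim side only: drop hull points of the lower body (inside when cast at rim height is impossible: robust trim)
    for _ in range(6):
        ctr,r=fit(P);d=np.linalg.norm(P[:,:2]-ctr,axis=1)-r;P=P[np.abs(d)<max(.0015,1.5*d.std())]
    print("pot",n,ctr,r,len(P),len(cn))
# mat corners in A
m=mask(im,(12,50,120),(28,200,255));m[:150]=0;m[:,:165]=0;m[:,310:]=0;m[280:]=0
cn=max(cv2.findContours(m,0,1)[0],key=cv2.contourArea);bx=cv2.boxPoints(cv2.minAreaRect(cn));print("mat",plane(c,bx,.003,True)[:,:2],plane(c,bx,.003,True).mean(0))
o=[]
for k,(x0,y0,x1,y1) in dict(B=(200,140,310,290),C=(190,85,300,235)).items():
    i=v[k][1][y0:y1,x0:x1]; o.append(cv2.resize(i,None,fx=3.6,fy=3.6,interpolation=cv2.INTER_CUBIC))
cv2.imwrite("pics/lidBC.png",np.hstack(o)[:,:,::-1])
E
```

```text
pot A [ 0.4612 -0.2156] 0.0566458045386491 50 50
pot top [ 0.454  -0.2161] 0.06504207870714139 20 28
mat [[ 0.6318  0.055 ]
 [ 0.5753 -0.1236]
 [ 0.3988 -0.0877]
 [ 0.4233  0.0936]] [ 0.5073 -0.0157  0.003 ]
```

View pics/lidBC.png

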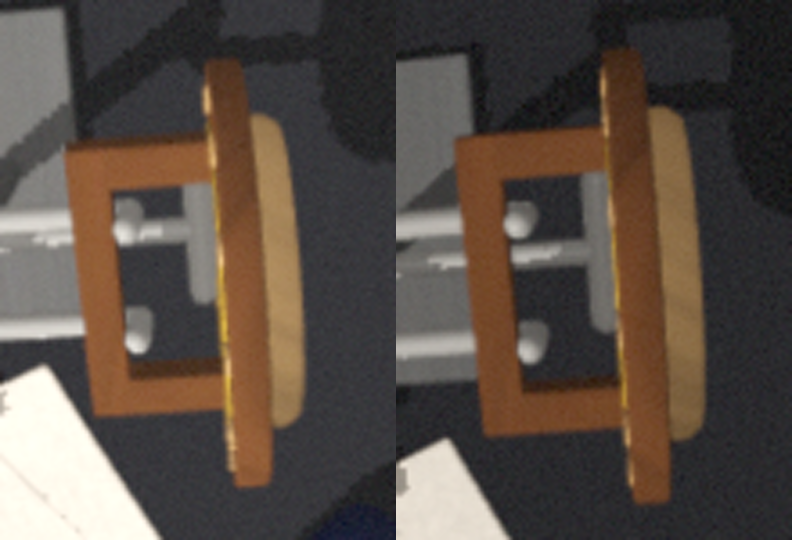

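```bash
python3 - <<'E'
from h import *
import pickle
v=pickle.load(open("v.pkl","rb"));B=v['B'][0];C=v['C'][0]
f=lambda a,x0,y0:(np.array(a)/3.6+[x0,y0]-[.36,.36])
pts=dict(barN=((66,145),(59,138)),barS=((95,415),(88,436)),inN=((112,190),(106,182)),inS=((128,378),(125,391)),endN=((224,61),(225,49)),endS=((254,486),(256,503)))
Q={}
for n,(b,c) in pts.items():
    p,e=cross([(o,d[0]) for o,d in(ray(B,f(b,200,140),True),ray(C,f(c,190,85),True))]); Q[n]=p;print(n,p,e)
print("bar dir",np.degrees(np.arctan2(*(Q['barN']-Q['barS'])[:2])),np.linalg.norm(Q['barN']-Q['barS']),"mid",(Q['barN']+Q['barS'])/2)
for cam,p in((B,(241,272)),(C,(636-396,280))):
    x0,y0=((200,140) if cam is B else (190,85))
    print("top edge mid",plane(cam,f(p,x0,y0),.189,True))
for n in("endN","endS"):
  for k,(cam,x0,y0) in enumerate(((B,200,140),(C,190,85))): print(n,plane(cam,f(pts[n][k],x0,y0),.14,True)[0])
for n in("barN","barS"):
  for k,(cam,x0,y0) in enumerate(((B,200,140),(C,190,85))): print(n,plane(cam,f(pts[n][k],x0,y0),.131,True)[0])
# mat corners properly
c,im=v['A'];m=cv2.inRange(cv2.cvtColor(im,cv2.COLOR_RGB2HSV),(12,50,120),(28,200,255));m[:150]=0;m[:,:165]=0;m[:,310:]=0;m[280:]=0
cn=max(cv2.findContours(cv2.morphologyEx(m,cv2.MORPH_OPEN,np.ones((5,5))),0,1)[0],key=cv2.contourArea)
P=plane(c,cn[:,0],.003,True)[:,:2].astype(np.float32);r=cv2.minAreaRect(P);print("mat",r)
E
```

```text
barN [0.6509 0.1262 0.1223] 0.00031995408002004176
barS [0.6594 0.212  0.1294] 0.0002342884346364521
inN [0.6395 0.1404 0.1275] 0.0002776087211084221
inS [0.6459 0.1997 0.1308] 9.147959604584854e-05
endN [0.6015 0.1102 0.119 ] 7.539433747531228e-05
endS [0.6127 0.2296 0.1545] 0.00033239949749062805
bar dir -174.3426382476787 0.08643388457078095 mid [0.6551 0.1691 0.1259]
top edge mid [[0.6044 0.1455 0.189 ]]
top edge mid [[0.6057 0.1599 0.189 ]]
endN [0.6011 0.1058 0.14  ]
endN [0.6012 0.11   0.14  ]
endS [0.6133 0.2396 0.14  ]
endS [0.614  0.2363 0.14  ]
barN [0.649  0.1239 0.131 ]
barN [0.6496 0.1257 0.131 ]
barS [0.6588 0.211  0.131 ]
barS [0.6593 0.2114 0.131 ]
mat ((0.5050376057624817, -0.015800021588802338), (0.18155065178871155, 0.1816052496433258), 78.77554321289062)
```

```bash
cat >> h.py <<'E'
PSI0=np.radians(-6.); G=np.array([.607,.173]); MAT=np.array([.505,-.016,.003])
def lay(psi,th,h=0,shift=.0,grip=.222):
    "TCP pose holding the lid by its edge, dipped by th, lowest spigot edge h above the mat"
    L=lidR(psi,th); f=np.array([np.cos(psi),np.sin(psi),0])
    piv=MAT+(.047+shift)*f+[0,0,h]
    return piv-L@[.047,0,-.010]+L@[-grip,0,.005],toolR(L,-1)
E
python3 - <<'E'
from h import *
R0=toolR(lidR(PSI0,np.pi/2),-1)
for sg in(-1,1):
  for z in(.347,.45): print(sg,z,kinematics.ik([*G,z],toolR(lidR(PSI0,np.pi/2),sg)))
for z in (.40,.45): print("back",kinematics.ik([.5,.12,z],R0),kinematics.ik([.5,.0,z],R0))
for psi in(-40,-50,-60):
  for th in(90,60,40,30,25,20):
    for h in(.06,0): print(psi,th,h,kinematics.ik(*lay(np.radians(psi),np.radians(th),h)))
E
```

```text
-1 0.347 [ 0.2483  0.7546 -0.9163  1.6015  0.6497  1.1161  2.2037]
-1 0.45 [ 0.2811  0.6551 -0.983   1.5024  0.5569  1.2841  2.2717]
1 0.347 [-0.1673  0.5819 -0.2584  1.628   0.173   0.9542 -0.59  ]
1 0.45 [-0.1325  0.4826 -0.3084  1.5285  0.1546  1.1546 -0.5752]
back [ 0.4784  0.5212 -1.0502  1.8568  0.5156  1.0676  2.2618] [ 0.7376  0.4981 -1.0654  1.8903  0.5021  1.0523  2.5002]
back [ 0.5189  0.4628 -1.0941  1.8002  0.4482  1.1561  2.3171] [ 0.7824  0.4368 -1.1104  1.8331  0.43    1.1412  2.5605]
-40 90 0.06 [ 0.6356  0.6181 -0.8367  1.8178  0.554   0.9573  2.0023]
-40 90 0 [ 0.5866  0.6963 -0.7703  1.8525  0.6327  0.856   1.9422]
-40 60 0.06 [ 0.1494  0.3803 -0.5508  2.247   1.2382  0.6847  1.0514]
-40 60 0 [-0.0109  0.495  -0.3711  2.2781  1.4535  0.6158  0.7993]
-40 40 0.06 [ 0.3447  0.9124 -1.181   2.3888  1.7763  1.62    0.4657]
-40 40 0 [ 0.3668  1.1967 -1.1922  2.3775  1.9604  1.8304  0.4491]
-40 30 0.06 None
-40 30 0 None
-40 25 0.06 None
-40 25 0 [-0.1255  1.1528 -0.7284  2.3672  1.8828  1.8309 -0.0078]
-40 20 0.06 None
-40 20 0 [-0.3258  1.1641 -0.5468  2.3431  1.8142  
[... 959 characters left out ...]
0.815   1.6485]
-60 60 0.06 [ 0.0801  0.4484 -0.5412  2.1342  1.0599  0.8903  0.8703]
-60 60 0 [-0.0441  0.5504 -0.396   2.1619  1.1771  0.7959  0.7151]
-60 40 0.06 [-0.2135  0.6377 -0.5192  2.1933  1.3262  1.2362  0.3593]
-60 40 0 [-0.2894  0.7629 -0.4235  2.1886  1.4044  1.1876  0.2294]
-60 30 0.06 [-0.3135  0.7906 -0.5218  2.1767  1.3825  1.4465  0.1821]
-60 30 0 [-0.3996  0.9094 -0.4089  2.1534  1.4262  1.3797  0.0787]
-60 25 0.06 [-0.3737  0.8665 -0.4954  2.1586  1.3915  1.5308  0.1103]
-60 25 0 [-0.4473  0.9868 -0.3966  2.1246  1.4264  1.4688  0.0189]
-60 20 0.06 [-0.4215  0.9462 -0.474   2.1333  1.3969  1.6156  0.047 ]
-60 20 0 [-0.4791  1.0684 -0.3936  2.0885  1.4271  1.5636 -0.0324]
```

```bash
python3 - <<'E'
from h import *
for psi in(-50,-53,-55):
 for s in(.0,.02,.03):
  print(psi,s)
  for th in(60,40,30,25,20):
    for h in(.06,0): print("  ",th,h,kinematics.ik(*lay(np.radians(psi),np.radians(th),h,s)))
E
```

```text
-50 0.0
   60 0.06 [ 0.1056  0.4121 -0.5425  2.194   1.1445  0.7896  0.9603]
   60 0 [-0.0306  0.5216 -0.3872  2.223   1.3052  0.7085  0.7623]
   40 0.06 [-0.1961  0.5987 -0.5302  2.3051  1.4815  1.1686  0.3474]
   40 0 [-0.3046  0.7342 -0.3983  2.3012  1.5786  1.1284  0.1877]
   30 0.06 [-0.2326  0.7969 -0.6228  2.3024  1.5575  1.4785  0.1465]
   30 0 [-0.114   1.0348 -0.743   2.2661  1.6957  1.6646  0.0683]
   25 0.06 [-0.1225  0.9859 -0.8048  2.2816  1.6321  1.7754  0.0862]
   25 0 [-1.603   1.3968  0.9034  2.3113  0.6506  0.1936  0.5118]
   20 0.06 [-1.6259  1.3013  0.9073  2.3314  0.8169  0.3428  0.3955]
   20 0 [-0.2217  1.2007 -0.6863  2.21    1.7037  1.8711 -0.0644]
-50 0.02
   60 0.06 [ 0.1374  0.4228 -0.5309  2.1733  1.1552  0.7754  0.9974]
   60 0 [-0.0055  0.5279 -0.366   2.2025  1.3119  0.6884  0.8017]
   40 0.06 [-0.1646  0.5961 -0.5065  2.2972  1.516   1.1423  0.3702]
   40 0 [-0.2833  0.7289 -0.363   2.294   1.6127  1.0973  0.2063]
   30 0.06 [-0.2361  0.7743 -0.5559  2.3019  1.5875  1.4208  0.1645]
   30 0 [-0.1915  0.9606 -0.5913  2.2689  1.6914  1.5176  0.0654]
   
[... 4352 characters left out ...]
 1.6652 -0.0524]
-55 0.03
   60 0.06 [ 0.1429  0.4432 -0.5284  2.1391  1.1201  0.8196  0.9678]
   60 0 [ 0.0025  0.5432 -0.3636  2.1677  1.2524  0.7238  0.7952]
   40 0.06 [-0.1515  0.6152 -0.5032  2.243   1.4511  1.17    0.3864]
   40 0 [-0.26    0.7407 -0.3703  2.2397  1.5362  1.1162  0.2376]
   30 0.06 [-0.2651  0.7682 -0.4961  2.2435  1.5125  1.392   0.1884]
   30 0 [-0.3584  0.8955 -0.3763  2.2191  1.5651  1.338   0.0674]
   25 0.06 [-0.3126  0.8532 -0.4885  2.2305  1.5276  1.5003  0.1066]
   25 0 [-0.369   0.9877 -0.4093  2.1936  1.5775  1.4731  0.003 ]
   20 0.06 [-0.3304  0.9494 -0.5046  2.2079  1.5446  1.6269  0.0365]
   20 0 [-0.3345  1.0973 -0.4816  2.158   1.6059  1.6486 -0.0456]
```

```bash
python3 - <<'E'
from h import *
R0=toolR(lidR(PSI0,np.pi/2),-1)
ctrl.gripper_to(.05)
ctrl.move_pose([*G,.40],R0)
print(ctrl.move_linear([*G,.347],rate=.1,threshold=8),ctrl.get_position(),ctrl.get_contact_force())
ctrl.gripper_to(0.0)
print(ctrl.get_finger_gap(),ctrl.get_finger_force(),ctrl.get_contact_force(),ctrl.get_t())
snap("wrist","pics/g1.png")
E
```

```text
False [0.6071 0.1732 0.347 ] [ 1.0981 -0.6366 -1.1356]
0.008455401937511027 60.354273319244385 [ 0.5791 -0.1413  4.4084] 6.1917
```

```bash
python3 - <<'E'
from h import *
D=np.radians
n=lidR(PSI0,np.pi/2)[:,2]
p=np.array([*G,.347])
ctrl.move_linear(p+[0,0,.03],rate=.1)
ctrl.move_linear(p+[0,0,.04]-.12*n,rate=.2)
print(ctrl.get_finger_gap(),ctrl.get_contact_force(),ctrl.get_t())
ctrl.move_pose(*lay(D(-53),D(70),.12,.025))
ctrl.move_pose(*lay(D(-53),D(30),.06,.025))
print(ctrl.get_finger_gap(),ctrl.get_contact_force(),ctrl.get_t(),ctrl.get_joint_positions())
snap("scene","pics/s1.png")
t=snap("top","pics/t1.png")
a=cv2.imread("pics/s1.png")[100:320,150:400];b=cv2.imread("pics/t1.png")[90:310,130:380]
cv2.imwrite("pics/st1.png",cv2.resize(np.hstack([a,b]),(800,352)))
E
```

```text
0.008158641977988285 [ 0.36   -0.2789 -1.2888] 7.4417
0.008242231392703726 [-0.3212  0.1553 -0.9612] 9.575 [-0.304   0.7543 -0.4635  2.268   1.5262  1.3619  0.176 ]
```

View pics/st1.png

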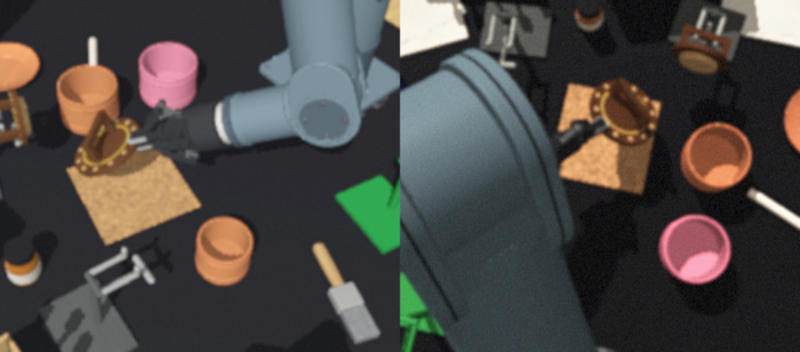

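```bash
python3 - <<'E'
from h import *
D=np.radians
ctrl.move_linear(*lay(D(-53),D(20),.012,.025),rate=.08)
p,R=lay(D(-53),D(20),-.006,.025)
print(ctrl.move_linear(p,rate=.03,threshold=4),ctrl.get_position()-p,ctrl.get_contact_force())
ctrl.gripper_to(.034)
ctrl.pause(.2)
print(ctrl.get_contact_force(),ctrl.get_t())
q=ctrl.get_position()
ctrl.move_linear(q-.05*R[:,2],rate=.1)
print(ctrl.get_contact_force())
ctrl.move_linear(q-.07*R[:,2]+[0,0,.12],rate=.25)
print(ctrl.get_t())
snap("wrist","pics/w2.png");snap("scene","pics/s2.png")
a=cv2.imread("pics/s2.png")[90:340,130:400];b=cv2.imread("pics/w2.png")
cv2.imwrite("pics/sw2.png",np.hstack([cv2.resize(a,(389,360)),cv2.resize(b,(400,360))]))
E
```

```text
True [ 0.0001 -0.0002  0.0023] [ 0.8065 -0.0294  3.6781]
[-0.5785  0.09   -0.0875] 12.0667
[ 0.1245 -0.5308 -1.3086]
13.3833
```

View pics/sw2.png

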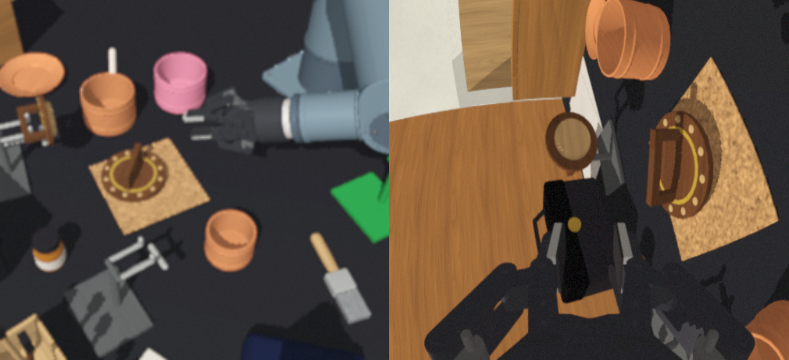

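Scene view: the lid lies flat near the mat's middle, handle up, (135,172) in the picture, fully released. Next I look from above at the pot and then at the lid.

```bash
python3 - <<'E'
from h import *
import pickle
D=np.radians
def down(a):  # tool x heading a, z down
    x=np.array([np.cos(a),np.sin(a),0]);z=np.array([0,0,-1.]);return np.column_stack([x,np.cross(z,x),z])
for a in(37,-143): print(a,[kinematics.ik(p,down(D(a))) for p in([.52,-.035,.36],[.52,-.035,.21],[.461,-.215,.36],[.461,-.215,.28])])
a=min((37,-143),key=lambda a:abs(kinematics.ik([.461,-.215,.28],down(D(a)))[6]))
print("use",a);R=down(D(a));out={}
for k,p in dict(L1=[.52,-.035,.36],L2=[.50,-.09,.36],P1=[.47,-.19,.40],P2=[.461,-.24,.40]).items():
    ctrl.move_pose(p,R);ctrl.pause(.1);out[k]=snap("wrist",f"pics/{k}.png")
print(ctrl.get_t());pickle.dump(out,open("v2.pkl","wb"))
m=np.vstack([np.hstack([out['L1'][1],out['L2'][1]]),np.hstack([out['P1'][1],out['P2'][1]])])
cv2.imwrite("pics/LP.png",cv2.resize(m,(800,600))[:,:,::-1])
E
```

```text
37 [array([ 0.2729,  0.402 , -0.3636,  1.902 ,  0.1832,  0.8696, -1.1079]), array([ 0.126 ,  0.632 , -0.1849,  1.9814,  0.2107,  0.5462, -1.1296]), array([ 0.6438,  0.3818, -0.3636,  1.9326,  0.1761,  0.8577, -0.7365]), array([ 0.6381,  0.5106, -0.3642,  1.9844,  0.2757,  0.6938, -0.8221])]
-143 [array([ 0.4279,  0.4356, -0.5626,  1.8932,  0.2927,  0.8946,  1.9387]), array([ 0.6027,  0.7994, -0.8259,  1.9541,  0.8482,  0.7792,  1.493 ]), array([ 0.0215,  0.3737,  0.4043,  1.9685, -0.1947,  0.8365,  2.7484]), array([ 0.7468,  0.5359, -0.5038,  1.9781,  0.3828,  0.7209,  2.2271])]
use 37
16.4
```

View pics/LP.png

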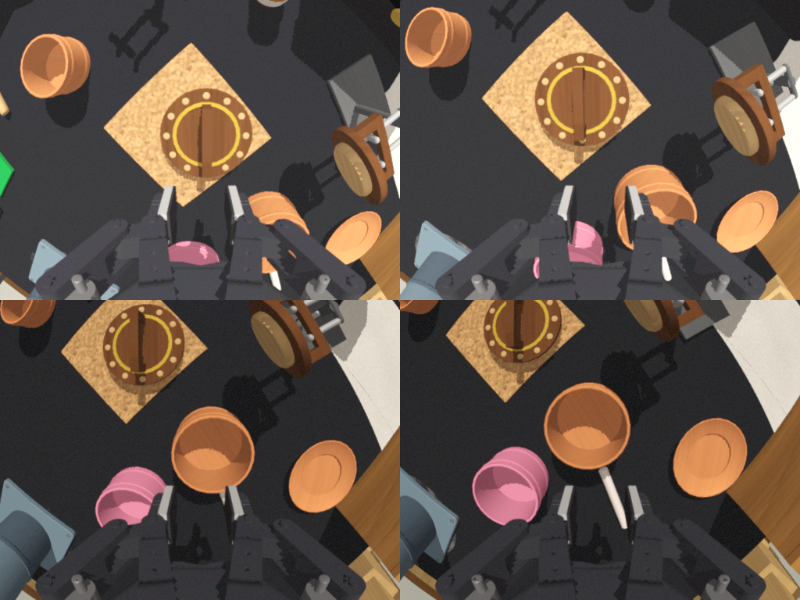

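```bash
python3 - <<'E'
from h import *
import pickle
from scipy.optimize import least_squares
v=pickle.load(open("v2.pkl","rb"));rays={}
def fit(P):
    s=least_squares(lambda q:np.hypot(P[:,0]-q[0],P[:,1]-q[1])-q[2],[*P[:,:2].mean(0),.05],loss="soft_l1",f_scale=.0006);return s.x
def blob(im,lo,hi,box):
    m=cv2.inRange(cv2.cvtColor(im,cv2.COLOR_RGB2HSV),lo,hi);k=np.zeros_like(m);x0,y0,x1,y1=box;k[y0:y1,x0:x1]=m[y0:y1,x0:x1];return k
def tri(name,items,z):
    """circle centre: fit at two assumed heights in each view gives a ray; cross the rays"""
    rr=[]
    for c,pts in items:
        a=fit(plane(c,pts,z,True));b=fit(plane(c,pts,z+.02,True));A=np.array([a[0],a[1],z]);d=np.array([b[0],b[1],z+.02])-A
        rr.append((A,d/np.linalg.norm(d)));print(name,"c,r",a)
    print(name,"3D",*cross(rr))
it=[]
for k,b in dict(L1=(205,110,325,232),L2=(170,64,292,188)).items():
    c,im=v[k];m=blob(im,(22,150,120),(32,255,255),b);it.append((c,np.argwhere(m)[:,::-1].astype(float)));print(len(it[-1][1]))
tri("ring",it,.023)
it=[]
for k,b in dict(P1=(215,130,328,250),P2=(180,100,295,220)).items():
    c,im=v[k];m=blob(im,(4,90,60),(20,255,255),b)
    cn=max(cv2.findContours(m,0,1)[0],key=cv2.contourArea);h=cv2.convexHull(cn)[:,0]
    # resample the hull evenly
    f=np.zeros_like(m);cv2.fillPoly(f,[h],255);cn=max(cv2.findContours(f,0,1)[0],key=cv2.contourArea)[:,0].astype(float)
    it.append((c,cn+0));print(cn.min(0),cn.max(0))
tri("rim",it,.08)
o=[cv2.resize(v[k][1][y0:y0+120,x0:x0+120],(396,396),interpolation=cv2.INTER_CUBIC) for k,(x0,y0) in dict(L1=(205,110),L2=(170,66)).items()]
cv2.imwrite("pics/bar.png",np.hstack(o)[:,:,::-1])
E
```

```text
989
1045
ring c,r [ 0.5229 -0.0382  0.0434]
ring c,r [ 0.5229 -0.0383  0.0435]
ring 3D [ 0.5228 -0.0383  0.0225] 8.231569261995647e-07
[218. 135.] [326. 247.]
[183. 105.] [294. 217.]
rim c,r [ 0.4638 -0.2132  0.0585]
rim c,r [ 0.4622 -0.2152  0.057 ]
rim 3D [ 0.4599 -0.2165  0.0672] 0.000633355294037603
```

View pics/bar.png

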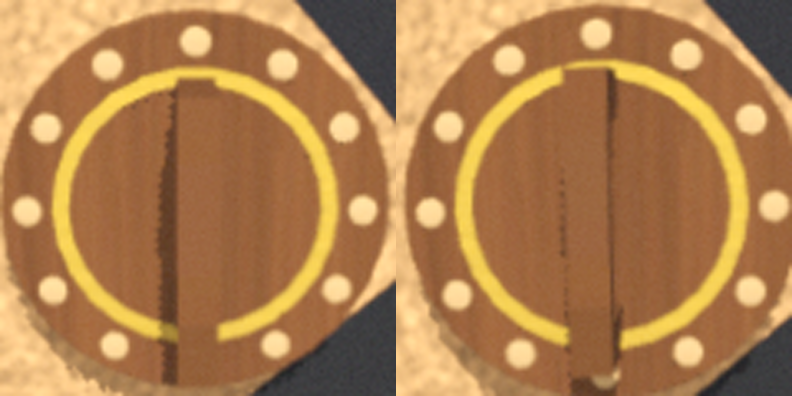

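The ring gives the lid centre (0.5228, -0.0383) with its face 22.5 mm up. The bar's edges run from (177,80) to (178,385) left and from (608,70) to (615,370) right. Next: the bar's yaw, and the pot refitted on the rim arc only.

```bash
python3 - <<'E'
from h import *
import pickle
from scipy.optimize import least_squares
v=pickle.load(open("v2.pkl","rb"));v['A']=pickle.load(open("v.pkl","rb"))['A']
for k,x0,y0,a,b in(("L1",205,110,(177,80),(178,385)),("L1",205,110,(217,90),(218,335)),("L2",170,66,(563-396,72),(568-396,375)),("L2",170,66,(609-396,72),(614-396,340))):
    P=plane(v[k][0],np.array([a,b])/3.3+[x0,y0],.065,True);d=P[0]-P[1];n=np.array([-d[1],d[0],0])/np.linalg.norm(d)
    print(k,"yaw",np.degrees(np.arctan2(d[1],d[0])),"offset of edge from ring centre",(P[0]-[.5228,-.0383,0])@n)
rr=[]
for k,(x0,y0,x1,y1) in dict(P1=(215,130,328,250),P2=(180,100,296,220),A=(178,8,296,124)).items():
    c,im=v[k];m=cv2.inRange(cv2.cvtColor(im,cv2.COLOR_RGB2HSV),(4,90,60),(20,255,255));q=np.zeros_like(m);q[y0:y1,x0:x1]=m[y0:y1,x0:x1]
    cn=max(cv2.findContours(q,0,1)[0],key=cv2.contourArea);f=np.zeros_like(m);cv2.fillPoly(f,[cv2.convexHull(cn)],255)
    cn=max(cv2.findContours(f,0,1)[0],key=cv2.contourArea)[:,0].astype(float)
    res=[]
    for z in(.08,.06):
        P=plane(c,cn,z,True)[:,:2];cam=ray(c,(0,0),True)[0][:2];ctr=P.mean(0);
        for _ in range(3):
            u=ctr-cam;u/=np.linalg.norm(u);S=P[(P-ctr)@u>-.005]
            s=least_squares(lambda q:np.hypot(*(S-q[:2]).T)-q[2],[*ctr,.056],loss="soft_l1",f_scale=.0006).x;ctr=s[:2]
        res.append(np.array([*s[:2],z]))
        if z==.08: print(k,s,np.linalg.norm(u), "cam dist",np.linalg.norm(ctr-cam))
    d=res[0]-res[1];rr.append((res[0],d/np.linalg.norm(d)))
print("rim 3D",cross(rr))
E
```

```text
L1 yaw 37.650358149052515 offset of edge from ring centre 0.005466623350350634
L1 yaw 38.37044656583605 offset of edge from ring centre -0.005834704703338103
L2 yaw 36.74707952932371 offset of edge from ring centre 0.0057064871647668075
L2 yaw 37.451956534747886 offset of edge from ring centre -0.007016220313598564
P1 [ 0.4617 -0.2153  0.0565] 1.0 cam dist 0.1086840325428431
P2 [ 0.4611 -0.2156  0.0564] 1.0 cam dist 0.07279554136047725
A [ 0.4612 -0.2153  0.0567] 1.0 cam dist 0.036437469769340744
rim 3D (array([ 0.4612, -0.2155,  0.0792]), np.float64(0.00024815676638009987))
```

```bash
cat >> h.py <<'E'
A=np.radians(37.5);X=np.array([np.cos(A),np.sin(A),0]);Z=np.array([0,0,-1.]);RD=np.column_stack([X,np.cross(Z,X),Z])
LID=np.array([.5228,-.0383]);POT=np.array([.4612,-.2155]);ZG=.213
E
python3 - <<'E'
from h import *
ctrl.gripper_to(.05)
ctrl.move_pose([*LID,.29],RD)
print(ctrl.move_linear([*LID,ZG],rate=.08,threshold=6),ctrl.get_position())
ctrl.gripper_to(0);print(ctrl.get_finger_gap(),ctrl.get_finger_force(),ctrl.get_contact_force())
ctrl.move_linear([*LID,ZG+.11],rate=.1)
print(ctrl.get_finger_gap(),ctrl.get_contact_force(),ctrl.get_wrist_torque())
ctrl.move_linear([*POT,ZG+.11],rate=.12)
ctrl.pause(.2);print(ctrl.get_position(),ctrl.get_contact_force(),ctrl.get_t())
snap("wrist","pics/h.png");snap("scene","pics/s3.png")
a=cv2.imread("pics/s3.png")[60:240,110:310];b=cv2.imread("pics/h.png")
cv2.imwrite("pics/sh.png",np.hstack([cv2.resize(a,(396,360)),cv2.resize(b,(400,360))]))
E
```

```text
False [ 0.5231 -0.0383  0.2134]
0.010573061453269436 59.00917410850525 [-0.8451  0.5087  6.0645]
0.010463851328050968 [ 0.5476 -0.2458 -1.5978] [ 0.0106  0.0312 -0.0237]
[ 0.4614 -0.2151  0.323 ] [-0.3357 -0.0289 -1.4552] 22.35
```

View pics/sh.png

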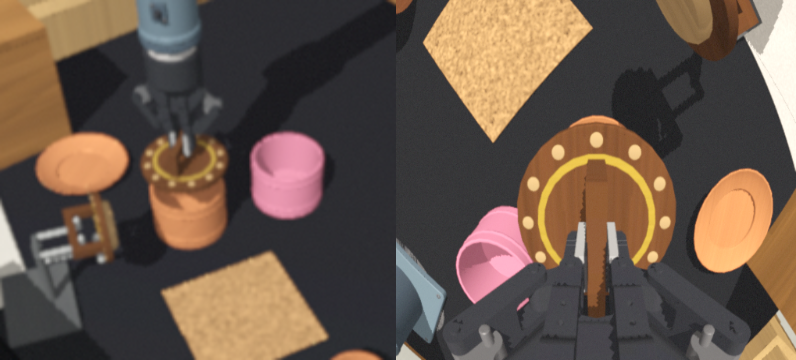

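The lid hangs level in the fingers above the wide pot, at (185,165) in the scene crop. I'll check its ring, then lower it with force guarding.

```bash
python3 - <<'E'
from h import *
from scipy.optimize import least_squares
def ring(z):
    c=optics.calibration("wrist");im=optics.read_camera("wrist")
    m=cv2.inRange(cv2.cvtColor(im,cv2.COLOR_RGB2HSV),(22,150,120),(32,255,255));m[:,:330-170]=0;m[:,440:]=0
    k=cv2.morphologyEx(m,cv2.MORPH_CLOSE,np.ones((3,3)));p=np.argwhere(k)[:,::-1].astype(float)
    P=plane(c,p,z,True);ok=np.hypot(*(P[:,:2]-POT).T)<.055;P=P[ok]
    return least_squares(lambda q:np.hypot(P[:,0]-q[0],P[:,1]-q[1])-q[2],[*POT,.043],loss="soft_l1",f_scale=.0006).x,ok.sum()
r,n=ring(.1325);off=r[:2]-POT;print("ring",r,n,"off",off)
if np.linalg.norm(off)>.006: raise SystemExit
goal=POT-(off if abs(r[2]-.0434)<.002 else 0)+(ctrl.get_position()[:2]-POT)
ctrl.move_linear([*goal,ZG+.085],rate=.08)
hit=ctrl.move_linear([*goal,ZG+.062],rate=.02,threshold=5)
print(hit,ctrl.get_position()[2]-ZG,ctrl.get_contact_force(),ctrl.get_wrist_torque(),ctrl.get_finger_force(),ctrl.get_t())
print("ring",ring(.1))
E
```

```text
ring [ 0.461  -0.215   0.0435] 2430 off [-0.0002  0.0005]
True 0.06746117237029989 [-0.4897 -0.099   4.7264] [-0.0013  0.0976  0.039 ] 59.19007122516632 23.8
ring (array([ 0.4653, -0.2123,  0.0408]), np.int64(2456))
```

```bash
python3 - <<'E'
from h import *
from scipy.optimize import least_squares
ctrl.pause(.2);ctrl.gripper_to(.05)
p=ctrl.get_position();ctrl.move_linear(p+[0,0,.10],rate=.12);ctrl.pause(.2)
c,im=snap("wrist","pics/f.png");m=cv2.inRange(cv2.cvtColor(im,cv2.COLOR_RGB2HSV),(22,150,120),(32,255,255))
q=np.argwhere(m)[:,::-1].astype(float);P=plane(c,q,.09,True);P=P[np.hypot(*(P[:,:2]-POT).T)<.055]
print(least_squares(lambda s:np.hypot(P[:,0]-s[0],P[:,1]-s[1])-s[2],[*POT,.043],loss="soft_l1",f_scale=.0006).x,len(P))
# flange outline in scene and top views, and wide pot's place
snap("scene","pics/s4.png");snap("top","pics/t4.png")
print(ctrl.get_t(),ctrl.get_contact_force())
a=cv2.imread("pics/s4.png")[60:240,110:310];b=cv2.imread("pics/f.png")
cv2.imwrite("pics/end.png",np.hstack([cv2.resize(a,(396,360)),cv2.resize(b,(400,360))]))
E
```

```text
[ 0.461  -0.2156  0.0435] 1133
25.8417 [0.4496 1.1855 0.3156]
```

The ring fit puts the lid 0.3 mm from the mouth's centre. Its radius comes out right for 90 mm height, so the lid is home and level.

```bash
python3 -c "
from rig import ctrl
print(ctrl.finish_job())"
```

```text
the job is handed in; nothing more can be done
None
```

The large lid was laid flat on the mat, taken again by its handle and set home on the wide copper pot, 0.3 mm off the mouth's centre by the last wrist-camera fit; the job was handed in at about 26 s, but no verdict came back.

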